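Start a dry-block heater: lid shut, selector on the third click, start

ROBOT

A 6-joint arm with a two-finger parallel gripper is mounted at the origin on a cart in front of the work surface, level with it; the furniture and walls round the work are solid. World frame = base frame: x ahead of the robot, y to its left, z up, the work surface at z = 0. Lengths are in m, angles in degrees, forces in N, time in s.
With the tool pointing down it reaches from about 0.375 to 0.9 m from the base axis. Payload 3.1 kg.
Tool frame: the origin (TCP) lies on the centre line of the jaws, within the pads' length; the fingertips stand 25 mm ahead of it and the grasp point (between the pads) lies 6 mm ahead of it; z points along the fingers, y is the line along which they close (so a half turn about z gives the same grasp; the last joint's range is limited). The gripper opens to 87 mm and grips with 3 to 60 N. Pads are 19 mm wide; open, the fingers measure 117 mm over their backs; the gripper's body (75 mm by 190 mm) begins 51 mm behind the grasp point.
Start: joints at [61.564, 30.224, 82.088, -0, 67.689, -10.227], TCP at [0.195, 0.594, 0.248] pointing down, gripper open.
Joint ranges: [-176.69, 176.69], [-43.24, 126.21], [12.49, 139.97], [-82, 262], [0, 151.66], [-163.58, 163.58]. Speed limits (degrees/s): [159.86, 159.86, 180, 180, 180, 180].

INTERFACE

Orientations are given as a 3x3 rotation matrix whose columns are the frame's x, y, z axes.
In Python, from rig import * gives the robot as it stands.
- The arm moves only by the tool step_arm, never from a script. Its argument "steps" is a list of rows, each a list of 7 numbers: the shift along the tool's x, y, z normalised to -1 to 1, where 1 is 0.3 m, then the turn, a rotation vector about the tool's x, y, z normalised to -1 to 1, where 1 is 45 degrees, then the gripper's target within -1 to 1 (shut at 1, half-way at 0, fully open at -1). A call has 1 to 8 rows; each row is the pose to reach, as a shift and turn from the pose commanded when the call began, along the tool's axes at that moment; what a row does not reach only later rows make up. A row lasts 1/12 s, in which the tool goes at most 41.7 mm and 7.16 degrees, less where a joint would pass 70% of its speed; a pose out of reach is approached as far as the arm can. A call with a number of a shift or a turn outside -1 to 1 is refused whole. A call with a gripper value outside its range is refused whole. The fingers move at their own pace and stop on an object; the grip force is fixed at half the most. Time passes only in rows, so rows that repeat a pose let the fingers close. It gives the time, the measured TCP pose, the force, the opening and the grip force at its end, in the units of the state.
- read_state(): the state, without advancing time (a new reading comes with each control period).
- capture(name): name is "scene" or "top" or "wrist"; returns a dict with "image" (384x512x3 uint8, red, green, blue), "vertical_fov" (degrees; the focal length in pixels is half the picture's height over the tangent of half this angle, whatever the lens; pixels are square), "cx", "cy" (the principal point, pixels), "world_from_camera" (4x4, takes a point from camera to world coordinates); the wrist camera has in their place "T_tool_cam" (4x4, takes a point from camera to tool coordinates, whose origin is the TCP and whose axes are the flange's). Camera axes: x right, y down, z forward; pixel columns grow to the right and rows downward; lengths in m; the calibration is good to about 2 mm. The wrist camera is an equidistant fisheye: a pixel r from the principal point sees the ray r / f radians off the axis. A picture is of the moment at which its call begins: read the wrist's pose just before it. There is no depth.
- hand_in(): hands the job in; it is judged then, once.
The state is a dict: "time_s": time; "joint_positions": joint angles; "qvel": joint speeds; "tau": joint torques, N m; "position": TCP position; "tcp_rot": TCP orientation; "force": force on the tool from outside, world axes, zero at the start; "moment": the same for the moment, N m; "opening": opening from 0.0 (shut) to 1.0 (fully open); "grasp_force": force on a finger pad.
Only numpy, scipy, OpenCV 4.12 (cv2) and the standard library are available. Lean on these libraries where they do the work, as an engineer would, in place of code of your own. Each camera call takes 0.05 s, during which the arm holds its last target. There are 200 camera calls.

TASK

Get the dry-block heater running: first push its clear lid fully shut, then turn the black selector clockwise to its third click, counted from its anticlockwise end position (which is off, zero clicks), and then press the green start bar right down and let it go. Leave the bottle, flask and beaker beside it undisturbed.

Things in the scene. Friction and masses are not known exactly. Their poses are not given: they have to be found in the camera images.
- heater: white dry-block heater fixed to the bench, 200 (x) x 360 (y) x 80 mm high; origin at the centre of its underside, on the bench; its x axis points from its front (the robot's side) to its back, y to its left, z up. Its flat deck is 80 mm up. On the right half (-y) of the deck are the controls, on the left half (+y) the heating block with vials under the lid.
- lid (a joint): hinge of the clear plastic lid, rad: 0 = fully shut, grows as it opens (start 0.45 to 0.85). The stiff hinge keeps the lid wherever it is left; about 4 N down, 60 mm in front of the hinge, moves it.
- lid_hinge (a point): middle of the lid's hinge line, at the back of the heater; fixed to the heater, its axes are the heater's, the hinge line runs along y. The lid is a hood 172 mm long (from the hinge towards the heater's front), 158 mm wide, whose flat top lies 30 mm above the hinge line when shut; a 3 mm blue strap lies on the top over the 25 mm next to the hinge.
- lid_front (a point): middle of the lid's front top edge, moves with the lid: 172 mm from the hinge line along the lid and 30 mm square off it. A blue finger tab sticks out 12 mm in front of it.
- selector (a joint): angle of the selector, rad, grows clockwise seen from above. Six click positions (detents) at 0, 0.628, 1.257, 1.885, 2.513 and 3.142 (36 degrees apart), end stops just beyond the first and last; 0 is off, the third click is 1.885; at 0 its pointer is along the heater's +y (left), at 1.571 along +x (back). It starts anywhere from 0 to 1.32, perhaps hung between two clicks until it is first touched.
- selector_axis (a point): point on the selector's vertical axis, 104 mm above the bench, at half the height of the pointer fin; fixed to the heater. Turning takes up to about 0.3 N m (6 N pushed at 50 mm from the axis); past half-way between two clicks it snaps on into the next, and let go it settles in the nearest.
- selector_tip (a point): point in the selector's black pointer fin, 60 mm from the axis at half its height. The fin is 14 mm thick, reaches from the round hub (44 mm across) to 66 mm from the axis, and stands from 8 mm to 40 mm above the deck; a white line runs along its top.
- start_bar (a joint): travel of the green start bar, m: 0 = up, 0.007 = right down; a spring (1.5 N at first, 5 N right down) brings it back up.
- start_bar_top (a point): centre of the top face of the green start bar (26 x 78 mm, its long side along the heater's y), 15 mm above the deck when up, at the front of the controls.
- white_bottle: bystander: white plastic bottle with red cap, 60 mm across, 118 mm high, loose, right of the heater; origin at the centre of its underside
- flask: bystander: stoppered conical glass flask, 64 mm across, 121 mm high, loose, left of the heater; origin at the centre of its underside
- beaker: bystander: glass beaker, 59 mm across, 67 mm high, loose, left of the heater; origin at the centre of its underside

How it is judged (in metres and radians):
On the way, in this order (a step that is already met when the one before it is completed fails the run):
1. the lid is fully shut (value of joint lid below 0.04 rad), for 0.2 s.
2. the selector stands on its third click from the anticlockwise end, the lid still shut (value of joint selector between 1.735 and 2.035 rad and value of joint lid below 0.04 rad), for 0.2 s.
3. the start bar is pressed right down with lid shut and selector set (all of step 2 and value of joint start_bar above 0.005 m), for 0.05 s.
At the end, for the whole second after the job is handed in: The lid is shut (within 0.04 rad), the selector rests on its third click from the anticlockwise end (1.885 rad, within 0.15 rad), the start bar is back up (within 2 mm) (all of step 2 and value of joint start_bar below 0.002 m); the robot touches nothing.
It fails at once if a bystander is pushed more than 30 mm or tipped over (distance of any of white_bottle, flask, beaker from where it was at the start of the episode above 0.03 m or angle between any of white_bottle, flask, beaker's own z axis and vertical above 0.5 rad).
It also fails if it takes over 51 s, if anything falls off the work surface, if the arm or the gripper's body presses on something with over 40 N, if the wrist force passes 120 N, or if a joint passes its speed limit or range.

## Working session

There is one attempt and no reset: what is moved stays moved. The work goes in short steps, Python scripts to look and compute and a tool call to move; the robot and the scene stay as the last step left them, time stands still between calls to the robot, and variables do not carry over. Pictures are saved under pics/ and viewed, at most 10 in all, crops included, and the job is handed in when it is done.

Besides the shell and the picture viewer there is one more tool, called after "Call:" as name(argument=value, ...), one argument or row to a line, values as JSON. step_arm: Moves the arm, as the interface text tells. Scaled input: -1 to 1 covers 0.3 m each way for a shift and 45 degrees each way for a turn. Its arguments: {"type":"object","properties":{"steps":{"type":"array"}},"required":["steps"]}

```bash
mkdir -p pics
python3 - <<'E'
from rig import *
import cv2,numpy as np
s=read_state();print(s)
for n in("scene","top"):
    c=capture(n);cv2.imwrite(f"pics/{n}0.png",c["image"][:,:,::-1]);print(n,c["vertical_fov"],c["cx"],c["cy"],c["world_from_camera"])
E
```

```text
{'time_s': 0.0, 'joint_positions': array([ 6.15617484e+01,  3.02790895e+01,  8.21564592e+01, -7.54475247e-04,
        6.76892183e+01, -1.02281058e+01]), 'qvel': array([-0.04708891, -0.12252072,  0.06206134,  0.01634551, -0.03486796,
        0.07809387]), 'tau': array([-2.95127656e-04, -4.40045857e+01, -1.76592028e+01,  6.33445638e-02,
        5.82713750e-02, -1.56056835e-04]), 'position': array([0.19496852, 0.59309465, 0.24656985]), 'tcp_rot': array([[-9.49918103e-01,  3.12497271e-01, -1.02628175e-03],
       [ 3.12498731e-01,  9.49916235e-01, -1.92062505e-03],
       [ 3.74691611e-04, -2.14514825e-03, -9.99997629e-01]]), 'force': array([-0.17392771,  0.27699338,  0.88618089]), 'moment': array([ 0.0223771 , -0.05583399,  0.02523578]), 'grasp_force': 0.0, 'opening': 0.9987869782975146}
scene 49.33697233732365 251.79769039610906 193.15982363699553 [[ 0.43342737 -0.56126031  0.70507275 -0.24483169]
 [-0.90102056 -0.28499231  0.32701887 -0.38793287]
 [ 0.0173976  -0.77702397 -0.62923054  0.79590671]
 [ 0.          0.          0.          1.        ]]
top 55.223950925962434 254.55209713137802 191.27466378776563 [[ 0.02747012 -0.9759101   0.21643676  0.34496789]
 [-0.99959959 -0.02534786  0.01257594 -0.02779084]
 [-0.00678678 -0.21669556 -0.97621564  1.08698925]
 [ 0.          0.          0.          1.        ]]
```

View pics/scene0.png

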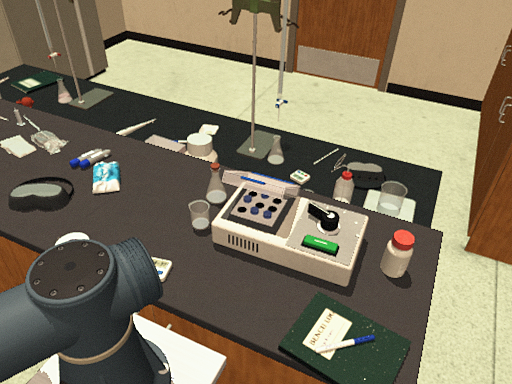

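View pics/top0.png

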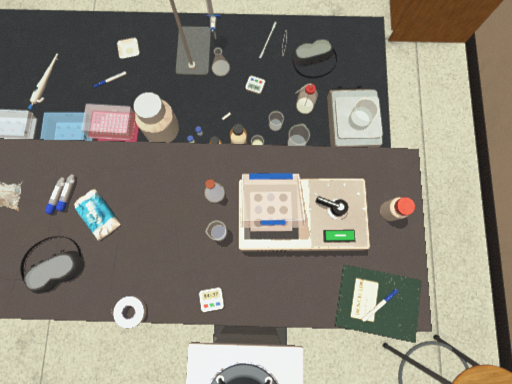

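The scene view shows the heater with the lid half open, the selector at (322,215) and the green bar at (320,243). In the top view the heater spans cols 238-368, rows 174-251. The strap is at (272,176), the tab at (272,222), the selector at (335,206), the green bar at (340,236), the bottle at (400,208), the flask at (213,190) and the beaker at (216,231).

```bash
cat > h.py <<'E'
import numpy as np,cv2
from rig import *
def ray(c,uv):
    h=c["image"].shape[0];f=h/2/np.tan(np.radians(c["vertical_fov"]/2))
    T=np.array(c["world_from_camera"]);d=T[:3,:3]@np.array([(uv[0]-c["cx"])/f,(uv[1]-c["cy"])/f,1]);return T[:3,3],d
def onz(c,uv,z):
    o,d=ray(c,uv);return o+d*(z-o[2])/d[2]
def tri(c1,u1,c2,u2):
    o1,d1=ray(c1,u1);o2,d2=ray(c2,u2);s=np.linalg.lstsq(np.c_[d1,-d2],o2-o1,rcond=None)[0]
    a,b=o1+d1*s[0],o2+d2*s[1];return (a+b)/2,np.linalg.norm(a-b)
def blobs(m,amin=15):
    n,l,st,ce=cv2.connectedComponentsWithStats(m.astype(np.uint8));
    return [(ce[i].round(1),st[i].tolist(),l==i) for i in range(1,n) if st[i][4]>=amin]
def hsv(c): return cv2.cvtColor(c["image"],cv2.COLOR_RGB2HSV).astype(int)
E
python3 - <<'E'
from h import *
T=capture("top");S=capture("scene")
for n,c,z in(("top",T,(225,165,425,265)),("scene",S,(190,155,430,285))):
    x0,y0,x1,y1=z;im=c["image"][y0:y1,x0:x1,::-1];k=800//(x1-x0)
    cv2.imwrite(f"pics/{n}_crop.png",cv2.resize(im,None,fx=k,fy=k,interpolation=cv2.INTER_CUBIC))
    H=hsv(c);roi=np.zeros(H.shape[:2],bool);roi[y0:y1,x0:x1]=1
    for nm,m in(("green",(abs(H[...,0]-65)<15)&(H[...,1]>120)&(H[...,2]>70)),("blue",(abs(H[...,0]-112)<12)&(H[...,1]>130)&(H[...,2]>80)),("black",(H[...,2]<45)),("red",((H[...,0]<8)|(H[...,0]>172))&(H[...,1]>130))):
        for b in blobs(m&roi): 
            r=cv2.minAreaRect(np.argwhere(b[2])[:,::-1].astype(np.float32))
            print(n,nm,b[0],b[1],"rect",np.round(cv2.boxPoints(r),1).tolist(),"z.095",onz(c,b[0],.095).round(4))
E
```

```text
top green [338.8 235.5] [325, 231, 29, 10, 250] rect [[325.0, 231.0], [353.0, 231.0], [353.0, 240.0], [325.0, 240.0]] z.095 [ 0.4489 -0.2451  0.095 ]
top blue [271.3 175.7] [250, 173, 43, 6, 235] rect [[250.0, 178.0], [250.0, 173.0], [292.0, 173.0], [292.0, 178.0]] z.095 [ 0.6107 -0.0606  0.095 ]
top blue [272.1 222.2] [261, 220, 24, 5, 86] rect [[260.8999938964844, 221.0], [283.8999938964844, 219.89999389648438], [284.1000061035156, 223.39999389648438], [261.0, 224.5]] z.095 [ 0.4801 -0.065   0.095 ]
top black [327.6 206.1] [317, 199, 23, 16, 55] rect [[315.8999938964844, 200.5], [319.0, 196.10000610351562], [340.79998779296875, 211.5], [337.70001220703125, 215.89999389648438]] z.095 [ 0.5285 -0.2162  0.095 ]
top red [404.9 205.9] [395, 197, 20, 18, 282] rect [[395.0, 197.0], [414.0, 197.0], [414.0, 214.0], [395.0, 214.0]] z.095 [ 0.5346 -0.4274  0.095 ]
scene green [320.3 243.7] [304, 235, 34, 18, 291] rect [[302.70001220703125, 243.1999969482422], [305.6000061035156, 233.89999389648438], [337.6000061035156, 244.0], [334.79998779296875, 253.1999969482422]] z.095 [ 0.4443 -0.2469  0
[... 3932 characters left out ...]
4844, 280.29998779296875], [305.1000061035156, 276.70001220703125], [318.8999938964844, 281.29998779296875], [317.70001220703125, 284.8999938964844]] z.095 [ 0.3295 -0.2638  0.095 ]
scene red [214.8 165.7] [210, 163, 10, 7, 30] rect [[210.0, 163.0], [219.0, 163.0], [219.0, 169.0], [210.0, 169.0]] z.095 [0.6058 0.1265 0.095 ]
scene red [346.7 175. ] [342, 171, 11, 9, 83] rect [[342.0, 171.0], [352.0, 171.0], [352.0, 179.0], [342.0, 179.0]] z.095 [ 0.7361 -0.2281  0.095 ]
scene red [403.  239.5] [392, 229, 23, 22, 380] rect [[389.20001220703125, 244.89999389648438], [396.70001220703125, 226.3000030517578], [417.0, 234.39999389648438], [409.6000061035156, 253.0]] z.095 [ 0.5456 -0.418   0.095 ]
```

View pics/top_crop.png

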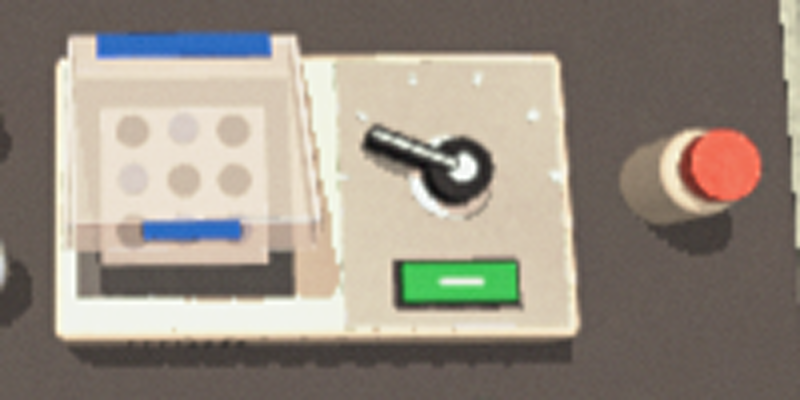

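View pics/scene_crop.png

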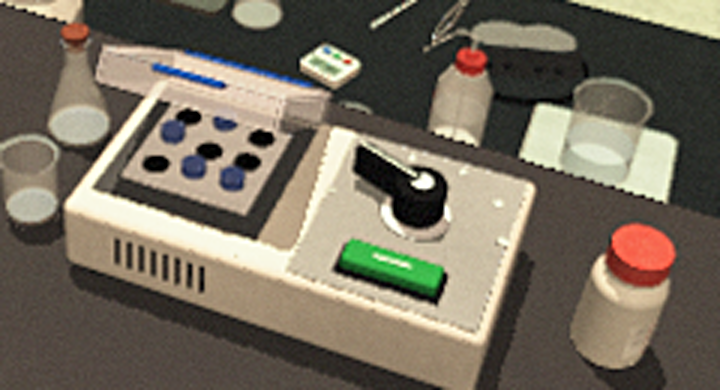

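The crops show the heater nearly square to the world axes. The hub's white dot is at top px (340.3,206.5) and scene px (332.3,215.7). The pointer tip is at top (317.5,198.3) and scene (310,203.3). The lid tab is at top (272,222) and scene (252.5,180).

Run:
```python
from h import *
T=capture("top");S=capture("scene")
p=lambda *a:print(*[np.round(x,4) for x in a])
hub=tri(T,(340.2,206.5),S,(332.3,215.7));tip=tri(T,(317.5,198.3),S,(310,203.3));p("hub",*hub);p("tip",*tip)
h,t=onz(T,(340.2,206.5),.12),onz(T,(317.5,198.3),.12);p("hub,tip z.12",h,t,np.degrees(np.arctan2((t-h)[0],(t-h)[1])),np.linalg.norm(t-h))
p("tab",*tri(T,(272.1,222.2),S,(252.5,179.9)))
p("strap",*tri(T,(271.3,175.7),S,(272.9,177.3)))
p("green",*tri(T,(338.8,235.5),S,(320.3,243.7)))
g=[onz(T,q,.095) for q in((324.5,235.8),(353.9,235.2))];p(*g)
for nm,c,o,k,pts in(("top",T,(225,165),4,[(57,334),(578,330),(560,55),(57,60)]),("scene",S,(190,155),3,[(68,205),(484,344),(534,186)])):
    q=[onz(c,((a+.0)/k+o[0],b/k+o[1]),.08) for a,b in pts];p(nm,*q)
    for i in range(len(q)-1): d=q[i+1]-q[i];p(np.linalg.norm(d),np.degrees(np.arctan2(d[1],d[0])))
# green and strap contour orientation
H=hsv(T)
for lo in(65,112):
    m=(abs(H[...,0]-lo)<14)&(H[...,1]>120)&(H[...,2]>70);m[:165]=0;m[265:]=0;m[:,:225]=0;m[:,425:]=0
    cc=[]
    for x in range(252,292) if lo==112 else range(327,352):
        r=np.where(m[:200 if lo==112 else 265,x])[0];cc.append((x,r.mean()))
    cc=np.array(cc);k=np.polyfit(cc[:,0],cc[:,1],1);z=.11 if lo==112 else .095
    a,b=[onz(T,(x,np.polyval(k,x)),z) for x in(cc[0,0],cc[-1,0])];d=a-b;p("yaw",np.degrees(np.arctan2(-d[0],d[1])))
for nm,uv,z in(("bottlecap",(404.9,205.9),.118),("flask top",(210,184),.121),("beaker",(216,231),.067)): p(nm,onz(T,uv,z))
```

```text
Traceback (most recent call last):
numpy._core._exceptions._UFuncNoLoopError: ufunc 'multiply' did not contain a loop with signature matching types (dtype('<U3'), dtype('float64')) -> None
```

Run:
```python
from h import *
T=capture("top");S=capture("scene")
p=lambda *a:print(*[x if isinstance(x,str) else np.round(x,4) for x in a])
hub=tri(T,(340.2,206.5),S,(332.3,215.7));tip=tri(T,(317.5,198.3),S,(310,203.3));p("hub",*hub);p("tip",*tip)
h,t=onz(T,(340.2,206.5),.12),onz(T,(317.5,198.3),.12);p("hub,tip z.12",h,t,np.degrees(np.arctan2((t-h)[0],(t-h)[1])),np.linalg.norm(t-h))
p("tab",*tri(T,(272.1,222.2),S,(252.5,179.9)))
p("strap",*tri(T,(271.3,175.7),S,(272.9,177.3)))
p("green",*tri(T,(338.8,235.5),S,(320.3,243.7)))
g=[onz(T,q,.095) for q in((324.5,235.8),(353.9,235.2))];p(*g)
for nm,c,o,k,pts in(("top",T,(225,165),4,[(57,334),(578,330),(560,55),(57,60)]),("scene",S,(190,155),3,[(68,205),(484,344),(534,186)])):
    q=[onz(c,((a+.0)/k+o[0],b/k+o[1]),.08) for a,b in pts];p(nm,*q)
    for i in range(len(q)-1): d=q[i+1]-q[i];p(np.linalg.norm(d),np.degrees(np.arctan2(d[1],d[0])))
H=hsv(T)
for lo in(65,112):
    m=(abs(H[...,0]-lo)<14)&(H[...,1]>120)&(H[...,2]>70)
    cc=np.array([(x,np.where(m[165:200 if lo==112 else 265,x])[0].mean()+165) for x in (range(252,292) if lo==112 else range(327,352))])
    k=np.polyfit(cc[:,0],cc[:,1],1);z=.11 if lo==112 else .095
    a,b=[onz(T,(x,np.polyval(k,x)),z) for x in(cc[0,0],cc[-1,0])];d=a-b;p("yaw",np.degrees(np.arctan2(-d[0],d[1])))
for nm,uv,z in(("bottlecap",(404.9,205.9),.118),("flask top",(210,184),.121),("beaker",(216,231),.067)): p(nm,onz(T,uv,z))
```

```text
hub [ 0.5246 -0.2467  0.1176] 0.0023
tip [ 0.5444 -0.1843  0.1186] 0.0015
hub,tip z.12 [ 0.5237 -0.245   0.12  ] [ 0.5444 -0.1848  0.12  ] 19.001 0.0638
tab [ 0.4651 -0.0604  0.2031] 0.0013
strap [ 0.6037 -0.0583  0.1177] 0.0035
green [ 0.4493 -0.246   0.09  ] 0.0003
[ 0.447  -0.2066  0.095 ] [ 0.4508 -0.2857  0.095 ]
top [0.4079 0.0224 0.08  ] [ 0.4202 -0.3308  0.08  ] [ 0.6126 -0.3258  0.08  ] [0.5998 0.0294 0.08  ]
0.3533 -88.0153
0.1924 1.472
0.3554 92.0625
scene [0.4055 0.0193 0.08  ] [ 0.4135 -0.3316  0.08  ] [ 0.6047 -0.3234  0.08  ]
0.3511 -88.6939
0.1914 2.4789
yaw 1.9505
yaw 1.9567
bottlecap [ 0.5302 -0.4181  0.118 ]
flask top [0.5762 0.1059 0.121 ]
beaker [0.4552 0.0894 0.067 ]
```

Call:
step_arm(
  steps=[
    [-0.71, -0.8, -0.17, 0, 0, 1, 1],
    [-0.71, -0.8, -0.17, 0, 0, 1, 1],
    [-0.71, -0.8, -0.17, 0, 0, 1, 1],
    [-0.71, -0.8, -0.17, 0, 0, 1, 1],
    [-0.71, -0.8, -0.17, 0, 0, 1, 1],
    [-0.71, -0.8, -0.17, 0, 0, 1, 1],
    [-0.71, -0.8, -0.17, 0, 0, 1, 1],
    [-0.71, -0.8, -0.17, 0, 0, 1, 1],
  ],
)

```text
time_s: 1.07
position: [0.3232, 0.2968, 0.2992]
tcp_rot: [[-0.449, 0.893, 0.001], [0.893, 0.449, -0.0], [-0.001, 0.001, -1.0]]
force: [0.1, 2.1, -0.6]
opening: 0.479
grasp_force: 0.0
```

```bash
cat >> h.py <<'E'
def go(xyz,yaw):
    "normalised shift and turn to a tool-down pose at xyz, tool y at world angle yaw"
    from scipy.spatial.transform import Rotation as R
    s=read_state();M=np.array(s["tcp_rot"]);a=np.radians(yaw);y=np.array([np.cos(a),np.sin(a),0]);z=np.array([0,0,-1.])
    G=np.c_[np.cross(y,z),y,z];d=M.T@(np.array(xyz)-s["position"])/.3;r=R.from_matrix(M.T@G).as_rotvec(degrees=True)/45
    print(s["time_s"],s["position"].round(4),"yaw",np.degrees(np.arctan2(M[1,1],M[0,1])).round(2),"F",s["force"].round(1),"->",d.round(4),r.round(4))
E
python3 -c "
from h import *
go((.48,-.06,.27),0)"
```

```text
1.0667 [0.3232 0.2968 0.2992] yaw 26.69 F [ 0.1  2.1 -0.6] -> [-1.2974 -0.0672  0.0982] [0.0013 0.0006 0.593 ]
```

Call:
step_arm(
  steps=[
    [-1.0, -0.06, 0, 0, 0, 0.593, 1],
    [-1.0, -0.06, 0, 0, 0, 0.593, 1],
    [-1.0, -0.06, 0, 0, 0, 0.593, 1],
    [-1.0, -0.06, 0, 0, 0, 0.593, 1],
    [-1.0, -0.06, 0, 0, 0, 0.593, 1],
    [-1.0, -0.06, 0, 0, 0, 0.593, 1],
    [-1.0, -0.06, 0, 0, 0, 0.593, 1],
    [-1.0, -0.06, 0, 0, 0, 0.593, 1],
  ],
)

```text
time_s: 1.73
position: [0.4452, 0.0178, 0.2992]
tcp_rot: [[0.003, 1.0, 0.005], [1.0, -0.003, -0.003], [-0.003, 0.005, -1.0]]
force: [0.5, 1.0, 0.4]
opening: 0.009
grasp_force: 0.0
```

```bash
python3 -c "
from h import *
go((.48,-.06,.23),0)"
```

```text
1.7333 [0.4452 0.0178 0.2992] yaw -0.2 F [0.5 1.  0.4] -> [-0.2582  0.1158  0.232 ] [ 0.0058  0.0042 -0.0044]
```

Call:
step_arm(
  steps=[
    [-0.13, 0.06, 0.05, 0, 0, 0, 1],
    [-0.26, 0.116, 0.1, 0, 0, 0, 1],
    [-0.26, 0.116, 0.18, 0, 0, 0, 1],
    [-0.26, 0.116, 0.23, 0, 0, 0, 1],
    [-0.26, 0.116, 0.23, 0, 0, 0, 1],
    [-0.26, 0.116, 0.23, 0, 0, 0, 1],
  ],
)

```text
time_s: 2.23
position: [0.476, -0.0542, 0.2291]
tcp_rot: [[-0.002, 1.0, -0.002], [1.0, 0.002, 0.001], [0.001, -0.002, -1.0]]
force: [0.5, 0.1, 0.1]
opening: 0.003
grasp_force: 0.0
```

```bash
python3 -c "
from h import *
go((.48,-.06,.138),0)"
```

```text
2.2333 [ 0.476  -0.0542  0.2291] yaw 0.1 F [0.5 0.1 0.1] -> [-0.0196  0.0138  0.3035] [-0.003  -0.0014  0.0022]
```

Call:
step_arm(
  steps=[
    [-0.01, 0.0, 0.025, 0, 0, 0, 1],
    [-0.01, 0.0, 0.05, 0, 0, 0, 1],
    [-0.01, 0.0, 0.075, 0, 0, 0, 1],
    [-0.01, 0.0, 0.1, 0, 0, 0, 1],
    [-0.01, 0.0, 0.125, 0, 0, 0, 1],
    [-0.01, 0.0, 0.15, 0, 0, 0, 1],
    [-0.01, 0.0, 0.175, 0, 0, 0, 1],
    [-0.01, 0.0, 0.2, 0, 0, 0, 1],
  ],
)

```text
time_s: 2.9
position: [0.4771, -0.0576, 0.1691]
tcp_rot: [[-0.002, 1.0, 0.001], [1.0, 0.002, -0.0], [-0.0, 0.001, -1.0]]
force: [-1.3, 0.8, 0.9]
opening: 0.005
grasp_force: 0.7
```

Call:
step_arm(
  steps=[
    [0, 0, 0.02, 0, 0, 0, 1],
    [0, 0, 0.04, 0, 0, 0, 1],
    [0, 0, 0.06, 0, 0, 0, 1],
    [0, 0, 0.07, 0, 0, 0, 1],
    [0, 0, 0.08, 0, 0, 0, 1],
  ],
)

```text
time_s: 3.32
position: [0.4765, -0.0576, 0.145]
tcp_rot: [[-0.002, 1.0, -0.001], [1.0, 0.002, 0.0], [0.0, -0.001, -1.0]]
force: [-1.5, 0.6, 1.6]
opening: 0.005
grasp_force: 0.6
```

Call:
step_arm(
  steps=[
    [0, 0, 0.005, 0, 0, 0, 1],
    [0, 0, 0.01, 0, 0, 0, 1],
    [0, 0, 0.015, 0, 0, 0, 1],
    [0, 0, 0.015, 0, 0, 0, 1],
  ],
)

```text
time_s: 3.65
position: [0.4768, -0.0577, 0.141]
tcp_rot: [[-0.002, 1.0, 0.0], [1.0, 0.002, -0.0], [-0.0, 0.0, -1.0]]
force: [-0.2, 1.1, -0.7]
opening: 0.003
grasp_force: 0.0
```

Call:
step_arm(
  steps=[
    [0, 0, 0.005, 0, 0, 0, 1],
    [0, 0, 0.01, 0, 0, 0, 1],
    [0, 0, 0.01, 0, 0, 0, 1],
  ],
)

```text
time_s: 3.9
position: [0.4768, -0.0578, 0.1379]
tcp_rot: [[-0.002, 1.0, 0.0], [1.0, 0.002, -0.0], [-0.0, 0.0, -1.0]]
force: [0.7, -0.2, 0.2]
opening: 0.004
grasp_force: 0.0
```

Run:
```python
from h import *
S=capture("scene")["image"][120:290,190:430,::-1]
cv2.imwrite("pics/s2.png",cv2.resize(S,None,fx=3,fy=3,interpolation=cv2.INTER_CUBIC))
```

```text
(no output)
```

View pics/s2.png

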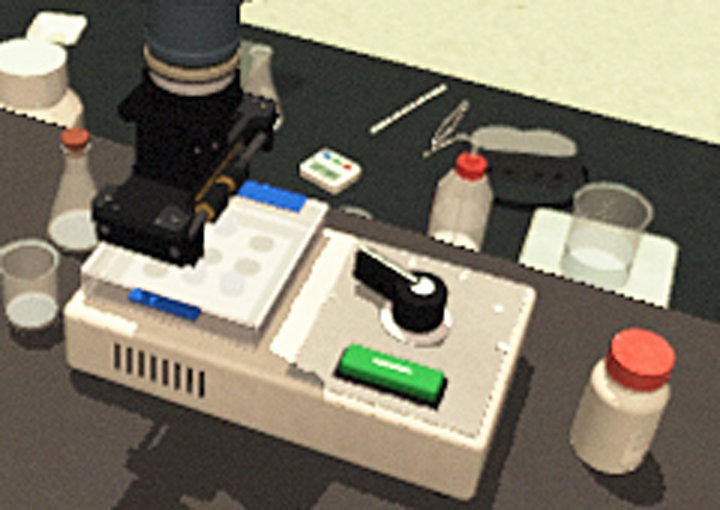

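The picture shows the lid nearly shut, with its tab at (165,303) in the crop, close to the deck front. I'll keep pressing until the force rises.

Call:
step_arm(
  steps=[
    [0, 0, 0.005, 0, 0, 0, 1],
    [0, 0, 0.01, 0, 0, 0, 1],
    [0, 0, 0.01, 0, 0, 0, 1],
  ],
)

```text
time_s: 4.2
position: [0.4769, -0.0577, 0.1363]
tcp_rot: [[-0.002, 1.0, 0.001], [1.0, 0.002, -0.0], [-0.0, 0.001, -1.0]]
force: [-2.9, 0.4, 12.2]
opening: 0.004
grasp_force: 6.0
```

Call:
step_arm(
  steps=[
    [0, 0, 0.005, 0, 0, 0, 1],
    [0, 0, 0.01, 0, 0, 0, 1],
    [0, 0, 0.01, 0, 0, 0, 1],
  ],
)

```text
time_s: 4.45
position: [0.4769, -0.0578, 0.136]
tcp_rot: [[-0.003, 1.0, 0.002], [1.0, 0.003, -0.001], [-0.001, 0.002, -1.0]]
force: [-7.3, 2.2, 35.4]
opening: 0.003
grasp_force: 17.9
```

Call:
step_arm(
  steps=[
    [0, 0, -0.05, 0, 0, 0, 1],
    [0, 0, -0.13, 0, 0, 0, 1],
    [0, 0, -0.21, 0, 0, 0, 0.5],
    [-0.1, 0.05, -0.21, 0, 0, 0.2, 0.0],
    [-0.2, 0.1, -0.21, 0, 0, 0.35, 0.0],
    [-0.3, 0.15, -0.21, 0, 0, 0.398, 0.0],
    [-0.4, 0.2, -0.21, 0, 0, 0.398, 0.0],
    [-0.4, 0.2, -0.21, 0, 0, 0.398, 0.0],
  ],
)

```text
time_s: 5.12
position: [0.5414, -0.1841, 0.1957]
tcp_rot: [[0.309, 0.951, 0.008], [0.951, -0.309, -0.006], [-0.003, 0.009, -1.0]]
force: [0.5, -0.5, -0.5]
opening: 0.375
grasp_force: 0.0
```

Run:
```python
from h import *
go((.5384,-.2032,.18),-17.9)
T=capture("top");S=capture("scene")
for c,(a,b,d,e) in((T,(255,215,290,230)),(S,(225,215,270,235))):
    H=hsv(c);m=(abs(H[...,0]-112)<12)&(H[...,1]>130)&(H[...,2]>80);m2=np.zeros_like(m);m2[150:250,220:300]=m[150:250,220:300]
    for q in blobs(m2): print(q[0],q[1])
```

```text
5.1167 [ 0.5414 -0.1841  0.1957] yaw -18.01 F [ 0.5 -0.5 -0.5] -> [-0.0634  0.0098  0.0527] [ 0.0117  0.0043 -0.0025]
[270.4 182.7] [249, 179, 44, 8, 326]
[270.3 181.7] [249, 174, 43, 17, 259]
[244.2 221.4] [233, 217, 24, 10, 99]
```

Call:
step_arm(
  steps=[
    [-0.062, 0.01, 0.05, 0.01, 0, 0, 0.0],
    [-0.062, 0.01, 0.1, 0.01, 0, 0, 0.0],
    [-0.062, 0.01, 0.15, 0.01, 0, 0, 0.0],
    [-0.062, 0.01, 0.2, 0.01, 0, 0, 0.0],
    [-0.062, 0.01, 0.23, 0.01, 0, 0, 0.0],
    [-0.062, 0.01, 0.262, 0.01, 0, 0, 0.0],
    [-0.062, 0.01, 0.262, 0.01, 0, 0, 0.0],
  ],
)

```text
time_s: 5.8
position: [0.5328, -0.1947, 0.1148]
tcp_rot: [[0.305, 0.952, -0.011], [0.952, -0.305, 0.005], [0.001, -0.012, -1.0]]
force: [-0.2, -0.2, -0.4]
opening: 0.496
grasp_force: 0.0
```

Run:
```python
from h import *
go((.5384,-.2032,.117),-17.9)
S=capture("scene")["image"][120:290,190:430,::-1]
cv2.imwrite("pics/s3.png",cv2.resize(S,None,fx=3,fy=3,interpolation=cv2.INTER_CUBIC))
```

```text
5.8 [ 0.5328 -0.1947  0.1148] yaw -17.75 F [-0.2 -0.2 -0.4] -> [-0.0212  0.0264 -0.0078] [-0.015  -0.0013  0.0033]
```

View pics/s3.png

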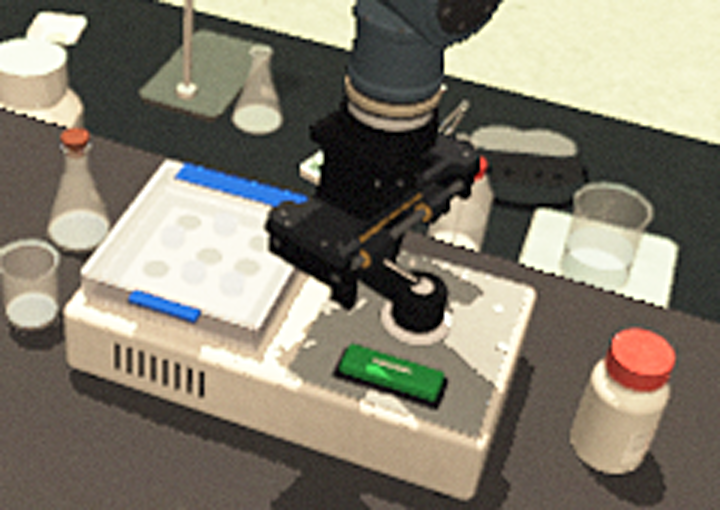

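The lid now sits shut and the fingers straddle the fin. I'll correct by a few mm, then close.

Call:
step_arm(
  steps=[
    [-0.02, 0.026, 0, 0, 0, 0, 0.0],
    [-0.02, 0.026, 0, 0, 0, 0, 0.0],
    [-0.02, 0.026, 0, 0, 0, 0, 0.4],
    [-0.02, 0.026, 0, 0, 0, 0, 1],
    [-0.02, 0.026, 0, 0, 0, 0, 1],
    [-0.02, 0.026, 0, 0, 0, 0, 1],
  ],
)

```text
time_s: 6.35
position: [0.5396, -0.2043, 0.1167]
tcp_rot: [[0.306, 0.952, -0.007], [0.952, -0.306, 0.002], [-0.0, -0.008, -1.0]]
force: [-0.4, -0.2, 0.6]
opening: 0.28
grasp_force: 0.0
```

Call:
step_arm(
  steps=[
    [0, 0, 0, 0, 0, 0, 1],
    [0, 0, 0, 0, 0, 0, 1],
    [0, 0, 0, 0, 0, 0, 1],
  ],
)

```text
time_s: 6.6
position: [0.5401, -0.2043, 0.1165]
tcp_rot: [[0.307, 0.952, -0.006], [0.952, -0.307, 0.002], [0.0, -0.007, -1.0]]
force: [1.7, -0.1, -0.4]
opening: 0.158
grasp_force: 30.0
```

Call:
step_arm(
  steps=[
    [-0.0007, 0.0142, 0, 0, 0, 0.122, 1],
    [-0.0027, 0.0283, 0, 0, 0, 0.244, 1],
    [-0.0061, 0.0421, 0, 0, 0, 0.367, 1],
    [-0.0108, 0.0556, 0, 0, 0, 0.489, 1],
    [-0.0168, 0.0685, 0, 0, 0, 0.611, 1],
    [-0.0239, 0.0808, 0, 0, 0, 0.733, 1],
    [-0.0322, 0.0923, 0, 0, 0, 0.856, 1],
    [-0.0416, 0.103, 0, 0, 0, 0.978, 1],
  ],
)

```text
time_s: 7.27
position: [0.5642, -0.225, 0.1163]
tcp_rot: [[0.883, 0.469, -0.01], [0.469, -0.883, 0.004], [-0.008, -0.008, -1.0]]
force: [-1.9, 0.5, 3.4]
opening: 0.157
grasp_force: 30.0
```

Call:
step_arm(
  steps=[
    [-0.0007, 0.0142, 0, 0, 0, 0.122, 1],
    [-0.0027, 0.0283, 0, 0, 0, 0.244, 1],
    [-0.0061, 0.0421, 0, 0, 0, 0.367, 1],
    [-0.0108, 0.0556, 0, 0, 0, 0.489, 1],
    [-0.0168, 0.0685, 0, 0, 0, 0.611, 1],
    [-0.0239, 0.0808, 0, 0, 0, 0.733, 1],
    [-0.0322, 0.0923, 0, 0, 0, 0.856, 1],
    [-0.0416, 0.103, 0, 0, 0, 0.978, 1],
  ],
)

```text
time_s: 7.93
position: [0.5677, -0.2572, 0.1162]
tcp_rot: [[0.961, -0.278, -0.01], [-0.278, -0.961, 0.006], [-0.012, -0.003, -1.0]]
force: [0.7, 4.8, 3.8]
opening: 0.16
grasp_force: 30.0
```

Call:
step_arm(
  steps=[
    [0, 0, 0, 0, 0, 0, 1],
    [0, 0, 0, 0, 0, 0, 1],
    [0, 0, 0, 0, 0, 0, 1],
  ],
)

```text
time_s: 8.18
position: [0.5678, -0.2571, 0.1162]
tcp_rot: [[0.963, -0.271, -0.01], [-0.271, -0.963, 0.005], [-0.011, -0.002, -1.0]]
force: [-1.3, 4.6, 5.5]
opening: 0.159
grasp_force: 30.0
```

Call:
step_arm(
  steps=[
    [0, 0, 0, 0, 0, 0, 0.2],
    [0, 0, 0, 0, 0, 0, 0.2],
    [0, 0, 0, 0, 0, 0, 0.2],
    [0, 0, 0, 0, 0, 0, 0.2],
    [0, 0, -0.06, 0, 0, 0, 0.2],
    [0, 0, -0.15, 0, 0, 0, 0.2],
    [0, 0, -0.25, 0, 0, 0, 0.2],
    [0, 0, -0.25, 0, 0, 0, 0.4],
  ],
)

```text
time_s: 8.85
position: [0.5728, -0.2614, 0.1968]
tcp_rot: [[0.962, -0.272, 0.002], [-0.272, -0.962, -0.005], [0.004, 0.004, -1.0]]
force: [0.1, -0.0, 1.2]
opening: 0.374
grasp_force: 0.0
```

Run:
```python
from h import *
go((.4485,-.246,.16),-88)
S=capture("scene")["image"][120:290,190:430,::-1]
cv2.imwrite("pics/s4.png",cv2.resize(S,None,fx=3,fy=3,interpolation=cv2.INTER_CUBIC))
```

```text
8.85 [ 0.5728 -0.2614  0.1968] yaw -105.79 F [ 0.1 -0.   1.2] -> [-0.4133  0.0628  0.1215] [ 0.0058 -0.0039 -0.3953]
```

View pics/s4.png

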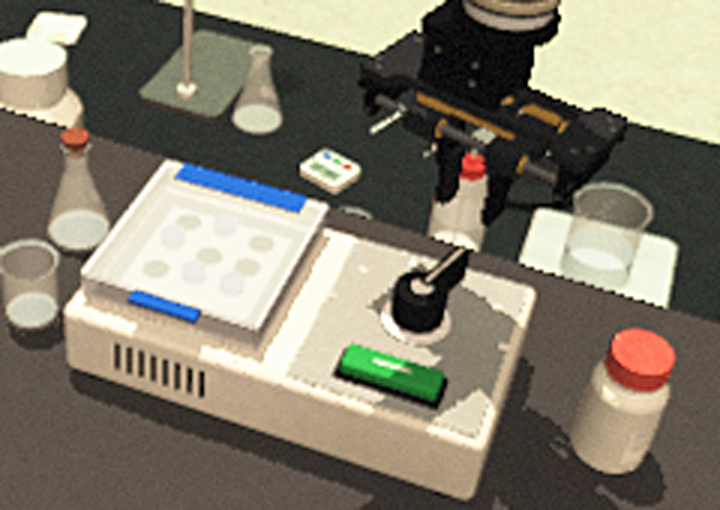

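The selector pointer now points back and slightly right, from (420,288) to (462,255) in the crop. The lid is still shut. Next I move over the green bar.

Call:
step_arm(
  steps=[
    [-0.1, 0.016, 0, 0, 0, -0.12, 1],
    [-0.2, 0.03, 0, 0, 0, -0.24, 1],
    [-0.3, 0.045, 0, 0, 0, -0.36, 1],
    [-0.413, 0.063, 0.0, 0, 0, -0.395, 1],
    [-0.413, 0.063, 0.06, 0, 0, -0.395, 1],
    [-0.413, 0.063, 0.12, 0, 0, -0.395, 1],
    [-0.413, 0.063, 0.12, 0, 0, -0.395, 1],
    [-0.413, 0.063, 0.12, 0, 0, -0.395, 1],
  ],
)

```text
time_s: 9.57
position: [0.444, -0.2429, 0.1549]
tcp_rot: [[0.999, 0.034, -0.01], [0.034, -0.999, 0.004], [-0.01, -0.005, -1.0]]
force: [-0.2, -0.8, 0.1]
opening: 0.006
grasp_force: 0.0
```

Run:
```python
from h import *
go((.4485,-.246,.122),-88)
T=capture("top")["image"][165:265,225:425,::-1]
cv2.imwrite("pics/t5.png",cv2.resize(T,None,fx=4,fy=4,interpolation=cv2.INTER_CUBIC))
```

```text
9.5667 [ 0.444  -0.2429  0.1549] yaw -88.05 F [-0.2 -0.8  0.1] -> [0.0156 0.0115 0.1095] [-0.0061  0.0126 -0.001 ]
```

View pics/t5.png

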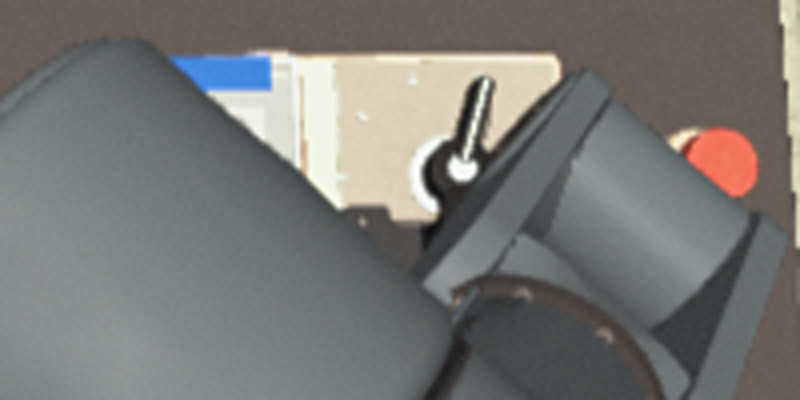

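The white line runs from (461,166) to (487,80), about 16° right of straight back, so the selector is on the third click. Now I press the bar.

Call:
step_arm(
  steps=[
    [0.01, 0.008, 0.03, 0, 0.012, 0, 1],
    [0.01, 0.008, 0.06, 0, 0.012, 0, 1],
    [0.01, 0.008, 0.09, 0, 0.012, 0, 1],
    [0.01, 0.008, 0.11, 0, 0.012, 0, 1],
    [0.01, 0.008, 0.12, 0, 0.012, 0, 1],
    [0.01, 0.008, 0.13, 0, 0.012, 0, 1],
    [0.01, 0.008, 0.138, 0, 0.012, 0, 1],
    [0.01, 0.008, 0.138, 0, 0.012, 0, 1],
  ],
)

```text
time_s: 10.28
position: [0.4473, -0.2451, 0.1145]
tcp_rot: [[0.999, 0.034, 0.001], [0.034, -0.999, 0.003], [0.001, -0.003, -1.0]]
force: [-1.5, 0.7, 4.2]
opening: 0.005
grasp_force: 2.1
```

Call:
step_arm(
  steps=[
    [0, 0, 0.004, 0, 0, 0, 1],
    [0, 0, 0.008, 0, 0, 0, 1],
    [0, 0, 0.008, 0, 0, 0, 1],
  ],
)

```text
time_s: 10.53
position: [0.4473, -0.2451, 0.1133]
tcp_rot: [[0.999, 0.034, 0.002], [0.034, -0.999, 0.003], [0.002, -0.003, -1.0]]
force: [-3.1, 2.8, 10.6]
opening: 0.001
grasp_force: 5.3
```

Call:
step_arm(
  steps=[
    [0, 0, 0.004, 0, 0, 0, 1],
    [0, 0, 0.006, 0, 0, 0, 1],
    [0, 0, 0.006, 0, 0, 0, 1],
  ],
)

```text
time_s: 10.78
position: [0.4473, -0.2451, 0.1131]
tcp_rot: [[0.999, 0.034, 0.002], [0.034, -0.999, 0.002], [0.002, -0.002, -1.0]]
force: [-5.5, 4.5, 23.6]
opening: 0.008
grasp_force: 11.6
```

Call:
step_arm(
  steps=[
    [0, 0, -0.03, 0, 0, 0, 1],
    [0, 0, -0.1, 0, 0, 0, 1],
    [0, 0, -0.2, 0, 0, 0, 1],
    [0, 0, -0.3, 0, 0, 0, 1],
    [-0.1, 0, -0.4, 0, 0, 0, 1],
    [-0.1, 0, -0.5, 0, 0, 0, 1],
    [-0.1, 0, -0.5, 0, 0, 0, 1],
    [-0.1, 0, -0.5, 0, 0, 0, 1],
  ],
)

```text
time_s: 11.45
position: [0.4183, -0.2481, 0.2623]
tcp_rot: [[0.999, 0.034, 0.007], [0.034, -0.999, -0.002], [0.007, 0.002, -1.0]]
force: [-0.0, -0.1, -0.6]
opening: 0.006
grasp_force: 0.0
```

Run:
```python
from h import *
S=capture("scene")["image"][120:290,190:430,::-1]
cv2.imwrite("pics/s6.png",cv2.resize(S,None,fx=3,fy=3,interpolation=cv2.INTER_CUBIC))
```

```text
(no output)
```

View pics/s6.png

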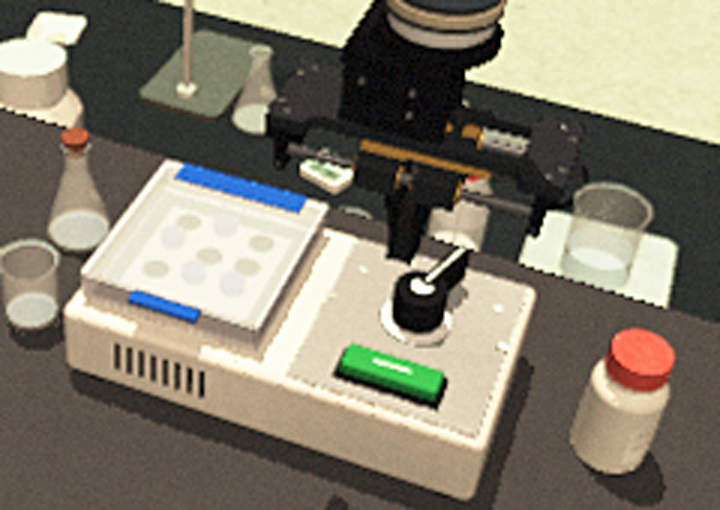

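The lid is shut, the selector is on the third click, the bar at (390,372) is back up, the bystanders have not moved, and the gripper is clear of everything.

```bash
python3 -c "
from rig import *
print(hand_in())"
```

```text
the job is handed in; nothing more can be done
None
```

The job is handed in, with no verdict shown: the lid is shut, the selector is on its third click, the start bar was pressed right down and is back up, and the bottle, flask and beaker look unmoved.

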